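Clear the wire-workshop bench into the trays

ROBOT

A 6-joint arm with a two-finger parallel gripper is mounted at the origin on the work surface. World frame = base frame: x ahead of the robot, y to its left, z up, the work surface at z = 0. Lengths are in m, angles in rad, forces in N, time in s.
With the tool pointing down it reaches from about 0.35 to 0.975 m from the base axis. Payload 17.4 kg.
Tool frame: the origin (TCP) lies at the very end of the fingers, on their centre line; the grasp point (between the pads) lies 19 mm behind it (grip_point_offset is the distance from the TCP to the grasp point, in m); z points along the fingers, y is the line along which they close (so a half turn about z gives the same grasp; the last joint's range is limited). The gripper opens to 85 mm and grips with 20 to 120 N. Pads are 22 mm wide; open, the fingers measure 114 mm over their backs; the gripper's body (76 mm by 85 mm) begins 54 mm behind the grasp point. The pads swing forward as they close: fully open they stand 13 mm farther back than shut.
Start: joints at [1.198, 0.116, 1.442, -0, 1.584, -0.038], TCP at [0.222, 0.638, 0.231] pointing down, gripper open.
Joint ranges: [-2.83, 2.83], [-0.83, 2.19], [0.07, 2.5], [-1.14, 4.28], [0.01, 3], [-2.97, 2.97]. Speed limits (rad/s): [1.89, 1.89, 2.22, 3.14, 3.14, 3.14].

INTERFACE

Orientations are given as [roll, pitch, yaw] about the fixed x, y, z axes, in that order (R = Rz(yaw) Ry(pitch) Rx(roll)).
In Python, from bench import get_obs, read_camera, calibration, sign_off, grip_point_offset gives the robot as it stands.
- The arm moves only by the tool move_arm, never from a script. Its argument "rows" is a list of rows, each a list of 6 numbers: the shift along the tool's x, y, z normalised to -1 to 1, where 1 is 1 m, then the turn, a rotation vector about the tool's x, y, z normalised to -1 to 1, where 1 is 180 degrees. In form: [[tx, ty, tz, wx, wy, wz], ...]. A call has 1 to 12 rows; each row is the pose to reach, as a shift and turn from the pose commanded when the call began, along the tool's axes at that moment, turning the shorter way round; what a row does not reach only later rows make up. A row lasts 1/10 s, in which the tool goes at most 50 mm and 8.59 degrees, less where a joint would pass 70% of its speed; a pose out of reach is approached as far as the arm can. A call with a number of a shift or a turn outside -1 to 1 is refused whole. A call with a gripper value outside its range is refused whole. "grip" is the opening, from 0 (shut) to 1 (fully open), set as the call begins (left out, the last holds). The fingers move at their own pace and stop on an object; the grip force is fixed at half the most. Time passes only in rows, so rows that repeat a pose let the fingers close. It gives the time, the measured TCP pose, the force, the opening and the grip force at its end, in the units of the state.
- get_obs(): the state, without advancing time (a new reading comes with each control period).
- read_camera(name): name is "scene" or "top"; returns the picture (400x640x3 uint8, red, green, blue); there is no depth.
- calibration(name): a dict with "K" (3x3 intrinsics, pixels), "extrinsics" (4x4, takes a point from world to camera coordinates). Camera axes: x right, y up, looking along -z (the intrinsics and any distortion apply to the point x, -y, -z); pixel columns grow to the right and rows downward; lengths in m; the calibration is good to about 2 mm. A picture is of the moment at which its call begins. calibration takes no time and is no camera call.
- sign_off(): hands the job in; it is judged then, once.
The state is a dict: "time_s": time; "joints": joint angles; "qvel": joint speeds; "joint_efforts": joint torques, N m; "ee_pos": TCP position; "tool_rot": TCP orientation; "wrist_force": force on the tool from outside, world axes, zero at the start; "wrist_torque": the same for the moment, N m; "opening": finger opening in m; "finger_force": force on a finger pad.
Only numpy, scipy, OpenCV 4.12 (cv2) and the standard library are available. Lean on these libraries where they do the work, as an engineer would, in place of code of your own. Each camera call takes 0.05 s, during which the arm holds its last target. There are 200 camera calls.

TASK

The wire class is over: put the five loose pieces in front of the trays away with their own kind. Stand the two wire reels upright in the tray that already holds a reel, lay the pliers flat in the tray that already holds pliers, and lay both G-clamps flat in the empty tray, everything resting on the tray floor with nothing stacked or propped on a rim. Set the pieces down rather than drop them, and leave the reel and the pliers already put away where they are.

Things in the scene. Friction and masses are not known exactly. Their poses are not given: they have to be found in the camera images.
- reel_a: One of the two loose reels: steel wire reel, upright, 46 mm tall: two round flanges 52 mm in diameter, 3 mm thick, wound with wire to 46 mm diameter between them. 150 to 310 g. Origin: centre of the underside; z up the axis
- reel_b: The other loose reel, alike: steel wire reel, upright, 46 mm tall: two round flanges 52 mm in diameter, 3 mm thick, wound with wire to 46 mm diameter between them. 150 to 310 g. Origin: centre of the underside; z up the axis
- pliers: The loose pliers on the bench: pliers with steel head and black handles, lying flat, 140 mm long, 12 thick, 120 to 240 g. Origin: underside of the joint, centre line. x to the nose (tip x = 51 mm); handles reach x = -89, there spread to y = +-25. The joint, a block of x = +-12, y = +-11 with parallel sides, is good to grip across y
- clamp_a: One of the two loose clamps: G-clamp lying flat, dark frame, bright screw, 16 mm thick, 190 to 400 g. Origin: underside, near mid-outline, z up. Spine: x -19 to 57 mm, y 18 to 30; grip it across y, balance near x 8. Arms from it to y = -20 at x = -12 and 50 (13 thick); screw along x at y = -12, x -57 to 25, with 40 mm cross bar (y -32 to 8) at x = -53
- clamp_b: The other loose clamp, alike: G-clamp lying flat, dark frame, bright screw, 16 mm thick, 190 to 400 g. Origin: underside, near mid-outline, z up. Spine: x -19 to 57 mm, y 18 to 30; grip it across y, balance near x 8. Arms from it to y = -20 at x = -12 and 50 (13 thick); screw along x at y = -12, x -57 to 25, with 40 mm cross bar (y -32 to 8) at x = -53
- tray_reels: Tray for wire reels, the one with a reel standing in it: grey metal tray, fixed, outside 160 mm (its x, away from the robot) by 190 mm (its y, left), inside 152 x 182, walls 28 mm high (rim to 30), floor 4 mm above the bench. Origin: centre of the underside; yaw within 0.12 rad of 0. The three trays are alike, in a row in any order
- tray_pliers: Tray for pliers, the one with pliers lying in it: grey metal tray, fixed, outside 160 mm (its x, away from the robot) by 190 mm (its y, left), inside 152 x 182, walls 28 mm high (rim to 30), floor 4 mm above the bench. Origin: centre of the underside; yaw within 0.12 rad of 0. The three trays are alike, in a row in any order
- tray_clamps: Tray for G-clamps, the one that is empty at the start: grey metal tray, fixed, outside 160 mm (its x, away from the robot) by 190 mm (its y, left), inside 152 x 182, walls 28 mm high (rim to 30), floor 4 mm above the bench. Origin: centre of the underside; yaw within 0.12 rad of 0. The three trays are alike, in a row in any order
- stored_reel: The reel already in the reel tray, near the end of the tray on its +y side, loose; the same kind as reel_a. Origin: centre of its underside
- stored_pliers: The pliers already in the pliers tray, lying along the tray's y direction in its far (+x) half, loose; the same kind as the loose pliers, origin and axes alike
There are look-alikes about, which are no part of the job. What is shaped like the clamp_b but purple is not meant.

How it is judged:
By the outcome, as a careful person would: the job done as asked, in the order asked, and still so for the second after the job is handed in, with the robot touching nothing.
It also fails if it takes over 120 s, if anything falls off the work surface, if the arm or the gripper's body presses on something with over 40 N, if the wrist force passes 120 N, or if a joint passes its speed limit or range.

## Working session

There is one attempt and no reset: what is moved stays moved. The work goes in short steps, Python scripts to look and compute and a tool call to move; the robot and the scene stay as the last step left them, time stands still between calls to the robot, and variables do not carry over. Pictures are saved under pics/ and viewed, at most 14 in all, crops included, and the job is handed in when it is done.

Besides the shell and the picture viewer there is one more tool, called after "Emit:" by a JSON object that holds its "name" and its "arguments". move_arm: Moves the arm, as the interface text tells. Its arguments: {"type":"object","properties":{"rows":{"type":"array"},"grip":{"type":"number"}},"required":["rows"]}

```bash
mkdir -p pics; python3 - <<'E'
from bench import *
import cv2,numpy as np
for n in("scene","top"):
    cv2.imwrite(f"pics/{n}0.png",read_camera(n)[:,:,::-1])
    c=calibration(n);print(n,c)
print(get_obs(),grip_point_offset)
E
```

```text
scene {'K': array([[397.42589722,   0.        , 319.45746516],
       [  0.        , 397.42589722, 199.42025476],
       [  0.        ,   0.        ,   1.        ]]), 'extrinsics': array([[-0.72596538,  0.68760414, -0.01322127,  0.37179003],
       [-0.41642552, -0.42419568,  0.80414415,  0.1484998 ],
       [ 0.54732445,  0.58928649,  0.59428729, -1.33910534],
       [ 0.        ,  0.        ,  0.        ,  1.        ]])}
top {'K': array([[404.09381757,   0.        , 316.12884797],
       [  0.        , 404.09381757, 194.43339207],
       [  0.        ,   0.        ,   1.        ]]), 'extrinsics': array([[ 0.01333723, -0.99986492, -0.00960547, -0.04785441],
       [ 0.99263683,  0.01208297,  0.12052441, -0.45432704],
       [-0.12039206, -0.0111422 ,  0.99266389, -1.03328619],
       [ 0.        ,  0.        ,  0.        ,  1.        ]])}
{'time_s': 0.1, 'joints': array([ 1.19823201e+00,  1.16399154e-01,  1.44223741e+00, -5.77722505e-06,
        1.58400680e+00, -3.78291922e-02]), 'qvel': array([-0.00032738, -0.00084237, -0.00330994,  0.0028523 , -0.00039455,
        0.0001599 ]), 'joint_efforts': array([ 2.35164291e-03, -7.33670282e+01, -6.33794546e+01, -1.19283486e-04,
        5.36235355e-03, -3.68211761e-05]), 'ee_pos': array([0.22170952, 0.6373481 , 0.23063803]), 'tool_rot': array([-3.14054248e+00, -3.39653520e-05,  2.80685744e+00]), 'wrist_force': array([-0.43482585, -0.06822766,  0.27198483]), 'wrist_torque': array([-0.00146329, -0.04299011,  0.03464604]), 'finger_force': 0.0, 'opening': 0.08525497580651985} 0.0187
```

View pics/top0.png

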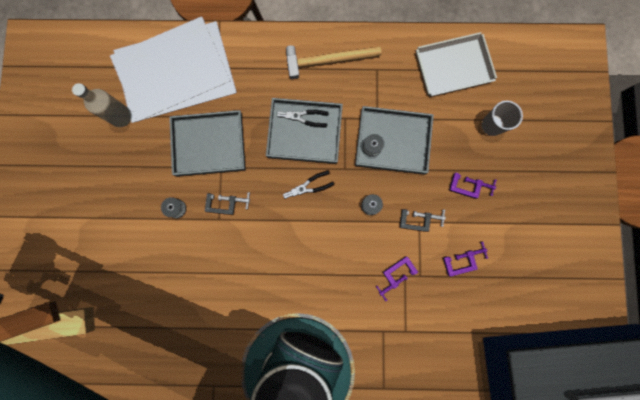

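View pics/scene0.png

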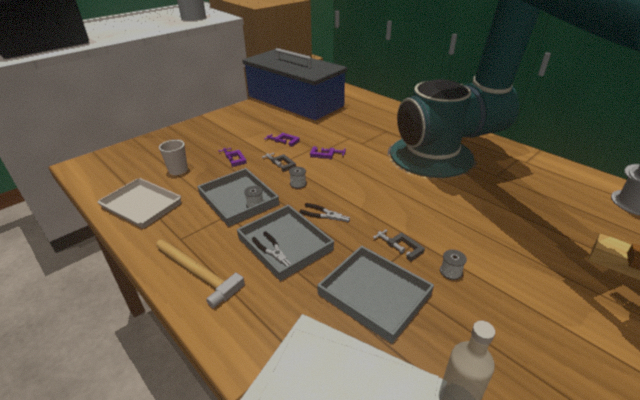

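The top view shows an empty tray at (208,143), which is the clamp tray. The pliers tray is at (303,131) and the reel tray at (394,140), with its stored reel at (372,145). The loose pieces:
- Reels at (173,208) and (372,205).
- Pliers at (310,185).
- Dark clamps at (222,203) and (420,220).

The purple clamps at (472,185), (466,260) and (397,278) are look-alikes: same shape but the wrong colour, so I'll ignore them. I'll confirm this with enlarged crops.

```bash
cat > h.py <<'E'
import numpy as np,cv2
from bench import *
CAL={n:calibration(n) for n in("scene","top")}
def ray(n,p):
    c=CAL[n];R=c["extrinsics"][:3,:3];t=c["extrinsics"][:3,3]
    d=np.linalg.inv(c["K"])@[p[0],p[1],1];d=R.T@(d*[1,-1,-1]);return -R.T@t,d
def plane(n,p,z):
    o,d=ray(n,p);return o+d*(z-o[2])/d[2]
def proj(n,P):
    c=CAL[n];q=c["extrinsics"][:3,:3]@P+c["extrinsics"][:3,3];q=c["K"]@(q*[1,-1,-1]);return q[:2]/q[2]
def tri(pt,ps):
    (a,d),(b,e)=ray("top",pt),ray("scene",ps)
    s=np.linalg.lstsq(np.c_[d,-e],b-a,rcond=None)[0]
    p,q=a+d*s[0],b+e*s[1];return (p+q)/2,np.linalg.norm(p-q)
def pic(n,name,box,k):
    im=read_camera(n)[:,:,::-1];x0,y0,x1,y1=box
    cv2.imwrite(name,cv2.resize(im[y0:y1,x0:x1],None,fx=k,fy=k,interpolation=cv2.INTER_CUBIC));return im
def comps(n,box,amin=25):
    im=read_camera(n);h=cv2.cvtColor(im,cv2.COLOR_RGB2HSV);m=(h[...,1]<95).astype(np.uint8)
    x0,y0,x1,y1=box;M=np.zeros_like(m);M[y0:y1,x0:x1]=m[y0:y1,x0:x1]
    return cv2.findContours(M,cv2.RETR_EXTERNAL,cv2.CHAIN_APPROX_NONE)[0]
E
python3 - <<'E'
from h import *
pic("top","pics/top1.png",(155,90,455,240),2.6)
pic("scene","pics/scene1.png",(190,140,480,340),2.7)
for n,b in(("top",(155,90,500,240)),("scene",(190,140,480,340))):
    for c in comps(n,b):
        if cv2.contourArea(c)>40:
            r=cv2.minAreaRect(c);print(n,cv2.contourArea(c),np.round(r[0],1),np.round(r[1],1),round(r[2],1),cv2.boundingRect(c))
E
```

```text
top 369.0 [422.5 219.5] [21. 45.] 90.0 (400, 209, 46, 22)
top 380.0 [173.  207.4] [24.9 19.4] 12.5 (161, 197, 25, 22)
top 321.5 [371.8 204.3] [19.8 20.5] 45.0 (361, 194, 22, 21)
top 361.0 [227.  203.3] [21.6 44.5] 88.5 (205, 192, 45, 23)
top 291.0 [306.2 186. ] [15.8 50.9] 71.6 (283, 171, 50, 28)
top 4296.5 [206.1 142.6] [60.9 74.2] 85.5 (169, 110, 77, 66)
top 4322.0 [394.4 139.5] [73.9 61.1] 6.3 (355, 106, 79, 68)
top 377.0 [490.5 118.5] [33. 17.] 90.0 (482, 102, 18, 34)
top 4222.0 [303.7 129.9] [72.5 60.5] 4.9 (266, 98, 77, 65)
top 91.0 [442.  93.] [ 6. 32.] 90.0 (426, 90, 33, 7)
top 1147.0 [195.5 103. ] [26. 81.] 90.0 (155, 90, 82, 27)
scene 112.5 [475.  329.5] [19.  8.] 90.0 (471, 320, 9, 20)
scene 952.5 [320.5 326.5] [25. 75.] 90.0 (283, 314, 76, 26)
scene 572.5 [225.2 289.9] [15.9 43.9] 51.7 (206, 272, 38, 36)
scene 553.5 [452.6 264.1] [23.  29.1] 14.0 (440, 250, 27, 30)
scene 6143.0 [374.4 288.5] [99.5 73.2] 34.2 (317, 246, 117, 94)
scene 429.0 [398.6 241.8] [49.9 18.9] 31.0 (373, 229, 51, 32)
scene 4299.5 [297.3 233.2] [ 66.2 106.4] 61.7 (237, 204, 113, 77)
scene 2710.5 [238.7 194.4] [49.8 70.8] 66.4 (198, 168, 81, 59)
scene 516.0 [286.8 166.6] [50.4 20.6] 44.1 (262, 153, 44, 35)
scene 2491.5 [431.5 158.5] [37. 87.] 90.0 (388, 140, 88, 38)
```

View pics/top1.png

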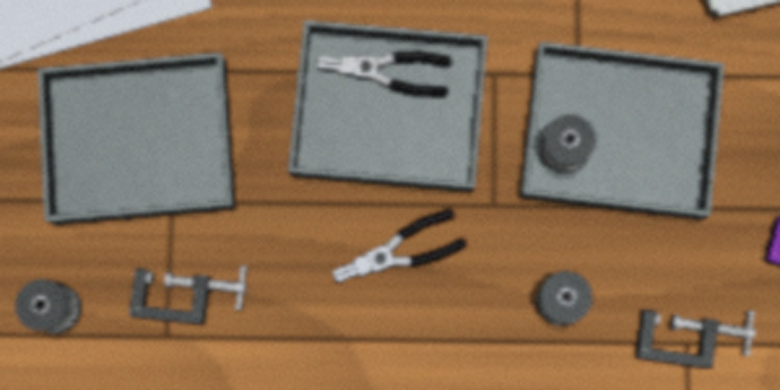

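View pics/scene1.png

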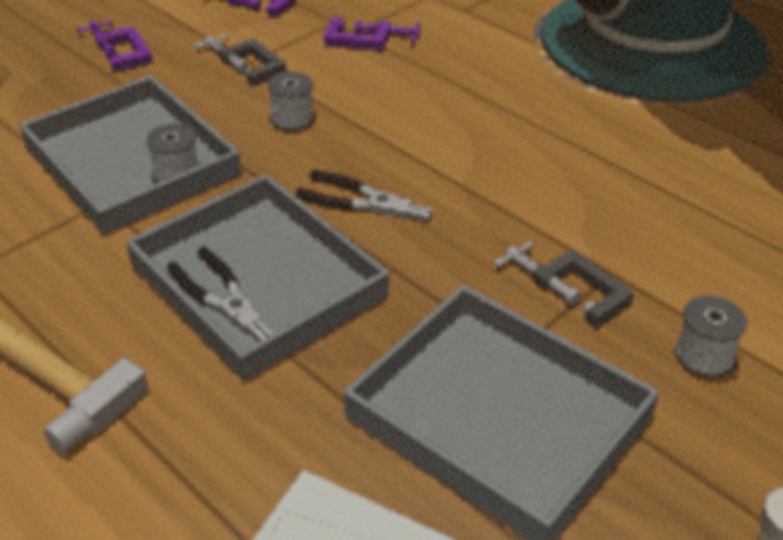

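The enlarged crops confirm what each piece is. The two dark clamps are at top-crop (170,295) and (690,335), the purple ones are excluded, and the reels and pliers are as listed. Next I'll triangulate the features I picked.

```bash
python3 - <<'E'
from h import *
T=lambda p:((p[0]+.5)/2.6-.5+155,(p[1]+.5)/2.6-.5+90)
S=lambda p:((p[0]+.5)/2.7-.5+190,(p[1]+.5)/2.7-.5+140)
F=dict(reelL=((40,304),(715,316)),reelM=((567,296),(291,86)),stored=((570,139),(170,137)),
pl_joint=((380,258),(385,198)),pl_tip=((335,276),(431,214)),
sp_joint=((365,66),(236,303)),sp_tip=((319,62),(266,338)),
cL_57_30=((132,316),(632,292)),cL_m19_30=((203,323),(572,253)),cL_bar=((241,288),(515,256)),
cR_57_30=((637,358),(284,65)),cR_m19_30=((712,367),(246,36)),cR_bar=((748,333),(212,44)))
for k,(a,b) in F.items():
    P,e=tri(T(a),S(b));print(k,np.round(P*1000),"gap",round(e*1000,1))
tr=dict(clamps=([(220,54),(39,70),(50,222),(234,208)],[(347,395),(548,522),(657,392),(465,289)]),
pliers=([(486,38),(306,22),(290,174),(473,189)],[(130,240),(245,360),(388,270),(265,178)]),
reels=([(722,66),(541,44),(521,195),(709,216)],[(22,126),(104,214),(240,154),(151,78)]))
for k,(a,b) in tr.items():
    Q=np.array([tri(T(p),S(q))[0] for p,q in zip(a,b)]);P=np.array([plane("top",T(p),.03) for p in a])
    print(k,"tri z",np.round(Q[:,2]*1000),"c tri",np.round(Q.mean(0)*1000))
    c=P.mean(0);ux=(P[0]+P[1]-P[2]-P[3])/2;uy=(P[1]+P[2]-P[0]-P[3])/2
    print("  plane c",np.round(c*1000),"size",np.round([np.linalg.norm(ux)*1e3,np.linalg.norm(uy)*1e3]),"yaw",np.arctan2(ux[1],ux[0]).round(3),np.arctan2(-uy[0],uy[1]).round(3))
for k,h in dict(reelL=.046,reelM=.046,stored=.05,pl_joint=.012,pl_tip=.012,sp_joint=.016,sp_tip=.016,cL_57_30=.016,cL_m19_30=.016,cR_57_30=.016,cR_m19_30=.016,cL_bar=.012,cR_bar=.012).items():
    print(k,np.round(plane("top",T(F[k][0]),h)*1000))
E
```

```text
reelL [415. 334.  48.] gap 3.1
reelM [ 429. -186.   43.] gap 5.5
stored [ 587. -190.   50.] gap 2.4
pl_joint [469.   1.  13.] gap 5.6
pl_tip [451.  47.   9.] gap 5.2
sp_joint [671.  19.  17.] gap 2.9
sp_tip [677.  67.  13.] gap 2.0
cL_57_30 [407. 253.  14.] gap 3.8
cL_m19_30 [400. 181.  11.] gap 5.2
cL_bar [438. 144.   7.] gap 4.5
cR_57_30 [ 372. -263.   13.] gap 0.2
cR_m19_30 [ 366. -339.   18.] gap 5.0
cR_bar [ 398. -376.    6.] gap 4.8
clamps tri z [26. 31. 26. 22.] c tri [589. 254.  26.]
  plane c [590. 251.  30.] size [162. 188.] yaw 0.125 0.095
pliers tri z [30. 25. 29. 25.] c tri [627.  -7.  27.]
  plane c [627.  -8.  30.] size [160. 187.] yaw -0.076 -0.077
reels tri z [27. 26. 26. 26.] c tri [ 603. -247.   26.]
  plane c [ 604. -248.   30.] size [159. 189.] yaw -0.116 -0.109
reelL [416. 334.  46.]
reelM [ 431. -188.   46.]
stored [ 588. -191.   50.]
pl_joint [471.  -1.  12.]
pl_tip [452.  45.  12.]
sp_joint [673.  18.  16.]
sp_tip [677.  66.  16.]
cL_57_30 [408. 250.  16.]
cL_m19_30 [402. 178.  16.]
cR_57_30 [ 372. -262.   16.]
cR_m19_30 [ 364. -337.   16.]
cL_bar [438. 141.  12.]
cR_bar [ 399. -376.   12.]
```

Every height and size agrees with the text: reel tops 43–50 mm, rims about 26 mm, and trays about 160×188 mm. I'll start with the left reel, turning the tool to yaw 90° so that tool x = world y and tool y = world x.

Emit:
{"name": "move_arm", "arguments": {"rows": [[-0.282,-0.223,0.11,0,0,0.3935],[-0.282,-0.223,0.11,0,0,0.3935],[-0.282,-0.223,0.11,0,0,0.3935],[-0.282,-0.223,0.11,0,0,0.3935],[-0.282,-0.223,0.11,0,0,0.3935],[-0.282,-0.223,0.11,0,0,0.3935],[-0.282,-0.223,0.11,0,0,0.3935],[-0.282,-0.223,0.11,0,0,0.3935],[-0.282,-0.223,0.11,0,0,0.3935],[-0.282,-0.223,0.11,0,0,0.3935],[-0.282,-0.223,0.11,0,0,0.3935],[-0.282,-0.223,0.11,0,0,0.3935]], "grip": 1}}

```text
time_s: 1.5
ee_pos: [0.4147, 0.3348, 0.1215]
tool_rot: [3.141, -0.0, 1.573]
wrist_force: [-0.1, 0.1, -0.4]
opening: 0.0853
finger_force: 0.0
```

Emit:
{"name": "move_arm", "arguments": {"rows": [[0,0,0.03,0,0,0],[0,0,0.06,0,0,0],[0,0,0.09,0,0,0],[0,0,0.105,0,0,0],[0,0,0.117,0,0,0],[0,0,0.117,0,0,0],[0,0,0.117,0,0,0]]}}

```text
time_s: 2.2
ee_pos: [0.4153, 0.3347, 0.0053]
tool_rot: [3.141, -0.001, 1.571]
wrist_force: [-0.5, 0.1, 0.2]
opening: 0.0855
finger_force: 0.0
```

Emit:
{"name": "move_arm", "arguments": {"rows": [[0,0,0,0,0,0],[0,0,0,0,0,0],[0,0,0,0,0,0],[0,0,0,0,0,0],[0,0,0,0,0,0],[0,0,0,0,0,0],[0,0,0,0,0,0],[0,0,0,0,0,0]], "grip": 0}}

```text
time_s: 3.0
ee_pos: [0.4153, 0.3346, 0.0056]
tool_rot: [3.141, -0.001, 1.571]
wrist_force: [-3.5, -2.1, 8.9]
opening: 0.0489
finger_force: 60.2
```

Emit:
{"name": "move_arm", "arguments": {"rows": [[0,0,-0.02,0,0,0],[0,0,-0.05,0,0,0],[0,0,-0.08,0,0,0],[-0.02,0.007,-0.1,0,0,0],[-0.05,0.017,-0.11,0,0,0],[-0.09,0.031,-0.11,0,0,0],[-0.13,0.045,-0.11,0,0,0],[-0.17,0.059,-0.11,0,0,0],[-0.21,0.073,-0.11,0,0,0],[-0.25,0.086,-0.11,0,0,0],[-0.28,0.097,-0.11,0,0,0],[-0.3,0.104,-0.11,0,0,0]]}}

```text
time_s: 4.2
ee_pos: [0.5192, 0.032, 0.1145]
tool_rot: [3.141, 0.0, 1.569]
wrist_force: [-0.2, 0.8, -2.7]
opening: 0.0488
finger_force: 63.3
```

Emit:
{"name": "move_arm", "arguments": {"rows": [[-0.02,0.007,0,0,0,0],[-0.05,0.017,0,0,0,0],[-0.09,0.031,0,0,0,0],[-0.13,0.045,0,0,0,0],[-0.17,0.059,0,0,0,0],[-0.21,0.073,0,0,0,0],[-0.25,0.086,0,0,0,0],[-0.27,0.093,0,0,0,0],[-0.28,0.097,0,0,0,0],[-0.282,0.097,0,0,0,0],[-0.282,0.097,0,0,0,0]]}}

```text
time_s: 5.3
ee_pos: [0.6155, -0.2471, 0.1143]
tool_rot: [-3.141, -0.0, 1.571]
wrist_force: [-1.0, 0.9, -3.0]
opening: 0.0488
finger_force: 63.3
```

Emit:
{"name": "move_arm", "arguments": {"rows": [[0,0,0.025,0,0,0],[0,0,0.055,0,0,0],[0,0,0.08,0,0,0],[0,0,0.092,0,0,0],[0,0,0.099,0,0,0],[0,0,0.102,0,0,0],[0,0,0.104,0,0,0],[0,0,0.104,0,0,0],[0,0,0.104,0,0,0]]}}

```text
time_s: 6.2
ee_pos: [0.6161, -0.248, 0.0112]
tool_rot: [3.141, 0.0, 1.57]
wrist_force: [-0.8, 0.3, -3.0]
opening: 0.0492
finger_force: 63.2
```

```bash
python3 - <<'E'
from h import *
pic("scene","pics/scene2.png",(190,120,340,240),4)
o=get_obs();print(o["ee_pos"],o["wrist_force"])
E
```

```text
[ 0.61603333 -0.24793168  0.01103925] [ 0.37374452 -0.5074546  -1.9131475 ]
```

View pics/scene2.png

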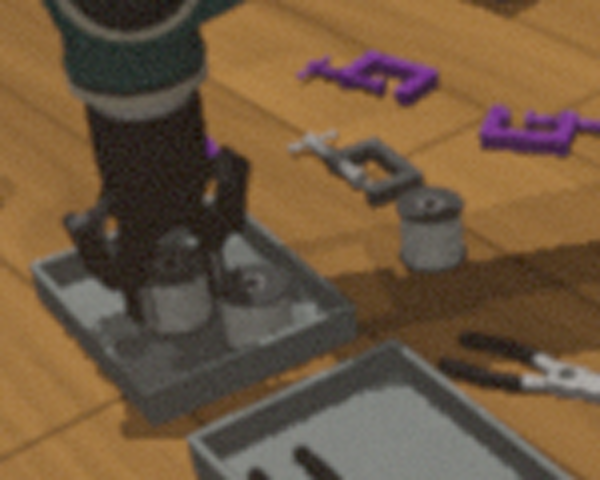

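The reel is held upright at crop (180,290) inside the tray and clear of the stored reel at (252,300). The wrist still carries its weight, so I'll lower the last millimetres.

Emit:
{"name": "move_arm", "arguments": {"rows": [[0,0,0.001,0,0,0],[0,0,0.002,0,0,0],[0,0,0.002,0,0,0]]}}

```text
time_s: 6.55
ee_pos: [0.6161, -0.2481, 0.0096]
tool_rot: [3.141, 0.001, 1.571]
wrist_force: [-3.9, 1.9, 8.9]
opening: 0.0487
finger_force: 61.6
```

Contact with the tray floor, so I'll release.

Emit:
{"name": "move_arm", "arguments": {"rows": [[0,0,0,0,0,0],[0,0,0,0,0,0],[0,0,0,0,0,0],[0,0,0,0,0,0],[0,0,0,0,0,0],[0,0,0,0,0,0]], "grip": 0.82}}

```text
time_s: 7.15
ee_pos: [0.6157, -0.2478, 0.0082]
tool_rot: [-3.141, -0.0, 1.571]
wrist_force: [0.8, 0.6, -0.4]
opening: 0.0699
finger_force: 0.0
```

Emit:
{"name": "move_arm", "arguments": {"rows": [[0,0,-0.015,0,0,0],[0,0,-0.05,0,0,0],[0,0,-0.09,0,0,0],[0.01,-0.03,-0.11,0,0,0],[0.026,-0.075,-0.11,0,0,0],[0.042,-0.12,-0.11,0,0,0],[0.056,-0.16,-0.11,0,0,0],[0.061,-0.186,-0.11,0,0,0],[0.061,-0.186,-0.11,0,0,0],[0.061,-0.186,-0.11,0,0,0]]}}

```text
time_s: 8.15
ee_pos: [0.43, -0.1869, 0.1197]
tool_rot: [3.14, 0.001, 1.57]
wrist_force: [-0.2, -1.1, 0.7]
opening: 0.0702
finger_force: 0.0
```

Emit:
{"name": "move_arm", "arguments": {"rows": [[0,0,0.02,0,0,0],[0,0,0.05,0,0,0],[0,0,0.08,0,0,0],[0,0,0.1,0,0,0],[0,0,0.114,0,0,0],[0,0,0.114,0,0,0],[0,0,0.114,0,0,0]], "grip": 1}}

```text
time_s: 8.85
ee_pos: [0.4304, -0.187, 0.005]
tool_rot: [3.141, 0.0, 1.571]
wrist_force: [-0.0, 0.0, 0.9]
opening: 0.0853
finger_force: 0.0
```

Emit:
{"name": "move_arm", "arguments": {"rows": [[0,0,0,0,0,0],[0,0,0,0,0,0],[0,0,0,0,0,0],[0,0,0,0,0,0],[0,0,0,0,0,0],[0,0,0,0,0,0],[0,0,0,0,0,0],[0,0,0,0,0,0]], "grip": 0}}

```text
time_s: 9.65
ee_pos: [0.4303, -0.187, 0.0056]
tool_rot: [3.14, 0.001, 1.571]
wrist_force: [-4.5, 1.6, 10.4]
opening: 0.0488
finger_force: 60.1
```

Emit:
{"name": "move_arm", "arguments": {"rows": [[0,0,-0.02,0,0,0],[0,0,-0.05,0,0,0],[0,0,-0.08,0,0,0],[-0.01,0.014,-0.1,0,0,0],[-0.03,0.04,-0.11,0,0,0],[-0.055,0.075,-0.11,0,0,0],[-0.08,0.11,-0.11,0,0,0],[-0.1,0.136,-0.11,0,0,0],[-0.11,0.15,-0.11,0,0,0],[-0.115,0.156,-0.11,0,0,0],[-0.115,0.156,-0.11,0,0,0],[-0.115,0.156,-0.11,0,0,0]]}}

```text
time_s: 10.85
ee_pos: [0.5852, -0.3013, 0.1144]
tool_rot: [-3.141, -0.0, 1.571]
wrist_force: [-0.4, -0.3, -2.1]
opening: 0.0492
finger_force: 62.7
```

```bash
python3 - <<'E'
from h import *
pic("scene","pics/scene3.png",(190,120,340,240),4)
o=get_obs();print(o["ee_pos"],o["wrist_force"])
E
```

```text
[ 0.58513159 -0.30124914  0.11452937] [-0.18141275 -0.39406071 -1.89016558]
```

View pics/scene3.png

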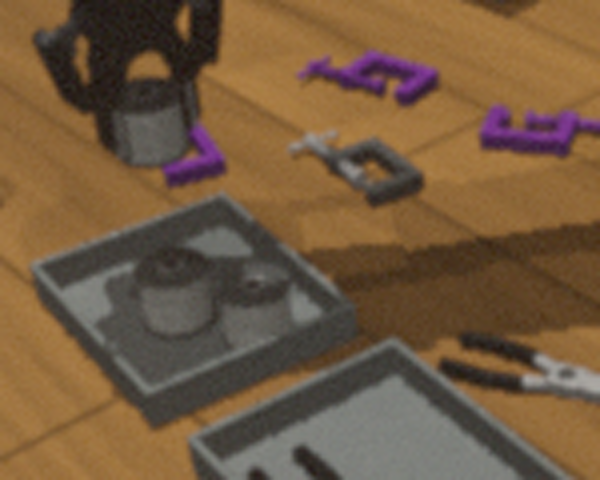

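Two reels are standing in the tray, at (175,290) and (255,305), and the third hangs upright in the gripper. Lowering it now.

Emit:
{"name": "move_arm", "arguments": {"rows": [[0,0,0.025,0,0,0],[0,0,0.055,0,0,0],[0,0,0.08,0,0,0],[0,0,0.092,0,0,0],[0,0,0.099,0,0,0],[0,0,0.102,0,0,0],[0,0,0.104,0,0,0],[0,0,0.105,0,0,0],[0,0,0.106,0,0,0],[0,0,0.106,0,0,0]]}}

```text
time_s: 11.9
ee_pos: [0.5862, -0.3021, 0.0098]
tool_rot: [3.14, 0.001, 1.571]
wrist_force: [-2.9, 1.7, 5.0]
opening: 0.0489
finger_force: 62.2
```

Emit:
{"name": "move_arm", "arguments": {"rows": [[0,0,0,0,0,0],[0,0,0,0,0,0],[0,0,0,0,0,0],[0,0,0,0,0,0],[0,0,0,0,0,0],[0,0,0,0,0,0]], "grip": 0.82}}

```text
time_s: 12.5
ee_pos: [0.5857, -0.3018, 0.0083]
tool_rot: [-3.142, -0.0, 1.571]
wrist_force: [-0.1, 0.7, 0.9]
opening: 0.0702
finger_force: 0.0
```

Emit:
{"name": "move_arm", "arguments": {"rows": [[0,0,-0.015,0,0,0],[0,0,-0.05,0,0,0],[0,0,-0.09,0,0,0],[0.03,-0.012,-0.11,0,0,-0.02],[0.075,-0.029,-0.11,0,0,-0.04],[0.12,-0.046,-0.11,0,0,-0.06],[0.165,-0.063,-0.11,0,0,-0.08],[0.21,-0.081,-0.11,0,0,-0.1],[0.255,-0.098,-0.11,0,0,-0.122],[0.29,-0.111,-0.11,0,0,-0.122],[0.302,-0.116,-0.11,0,0,-0.122],[0.302,-0.116,-0.11,0,0,-0.122]]}}

```text
time_s: 13.7
ee_pos: [0.4697, 0.0013, 0.1195]
tool_rot: [3.14, 0.001, 1.956]
wrist_force: [-0.1, 0.1, 0.4]
opening: 0.0701
finger_force: 0.0
```

Emit:
{"name": "move_arm", "arguments": {"rows": [[0,0,0.03,0,0,0],[0,0,0.06,0,0,0],[0,0,0.085,0,0,0],[0,0,0.1,0,0,0],[0,0,0.11,0,0,0],[0,0,0.115,0,0,0],[0,0,0.115,0,0,0],[0,0,0.115,0,0,0]], "grip": 0.6}}

```text
time_s: 14.5
ee_pos: [0.4704, 0.0001, 0.0042]
tool_rot: [3.141, 0.001, 1.954]
wrist_force: [0.1, 0.4, 0.3]
opening: 0.0514
finger_force: 0.0
```

Emit:
{"name": "move_arm", "arguments": {"rows": [[0,0,0,0,0,0],[0,0,0,0,0,0],[0,0,0,0,0,0],[0,0,0,0,0,0],[0,0,0,0,0,0],[0,0,0,0,0,0],[0,0,0,0,0,0],[0,0,0,0,0,0]], "grip": 0}}

```text
time_s: 15.3
ee_pos: [0.4702, 0.0002, 0.0042]
tool_rot: [3.141, 0.001, 1.954]
wrist_force: [-1.8, 0.9, 6.3]
opening: 0.02
finger_force: 58.7
```

Emit:
{"name": "move_arm", "arguments": {"rows": [[0,0,-0.02,0,0,0],[0,0,-0.05,0,0,0],[0,0,-0.075,0,0,0],[-0.003,0.01,-0.08,0,0,0.02],[-0.01,0.035,-0.08,0,0,0.05],[-0.02,0.07,-0.08,0,0,0.09],[-0.028,0.1,-0.08,0,0,0.12],[-0.033,0.115,-0.08,0,0,0.147],[-0.035,0.121,-0.08,0,0,0.147],[-0.035,0.121,-0.08,0,0,0.147],[-0.035,0.121,-0.08,0,0,0.147]]}}

```text
time_s: 16.4
ee_pos: [0.5944, 0.0129, 0.0833]
tool_rot: [-3.141, 0.0, 1.494]
wrist_force: [0.1, 0.2, -2.5]
opening: 0.0198
finger_force: 58.8
```

```bash
python3 - <<'E'
from h import *
pic("scene","pics/scene4.png",(190,120,390,270),4)
o=get_obs();print(o["ee_pos"],o["wrist_force"],o["wrist_torque"])
E
```

```text
[0.59436743 0.01291151 0.0833968 ] [-0.50543672 -0.2845872  -2.23247839] [ 0.04194876 -0.03246716 -0.00958953]
```

View pics/scene4.png

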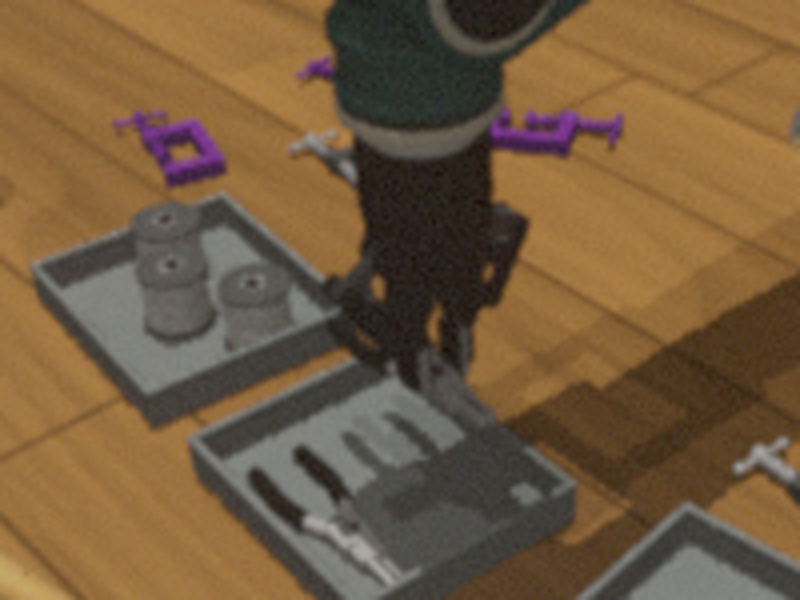

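All three reels stand upright in their tray at (165,230), (172,290) and (255,300). The pliers hang level over the free half of the pliers tray. Lowering them.

Emit:
{"name": "move_arm", "arguments": {"rows": [[0,0,0.025,0,0,0],[0,0,0.05,0,0,0],[0,0,0.063,0,0,0],[0,0,0.069,0,0,0],[0,0,0.072,0,0,0],[0,0,0.074,0,0,0],[0,0,0.075,0,0,0],[0,0,0.076,0,0,0],[0,0,0.076,0,0,0]]}}

```text
time_s: 17.35
ee_pos: [0.5955, 0.013, 0.0082]
tool_rot: [3.141, -0.0, 1.492]
wrist_force: [-3.1, 0.2, 5.3]
opening: 0.0197
finger_force: 59.5
```

Emit:
{"name": "move_arm", "arguments": {"rows": [[0,0,0,0,0,0],[0,0,0,0,0,0],[0,0,0,0,0,0],[0,0,0,0,0,0],[0,0,0,0,0,0]], "grip": 0.43}}

```text
time_s: 17.85
ee_pos: [0.5951, 0.013, 0.0073]
tool_rot: [-3.142, -0.0, 1.492]
wrist_force: [0.4, 0.2, -0.1]
opening: 0.0363
finger_force: 0.0
```

Emit:
{"name": "move_arm", "arguments": {"rows": [[0,0,-0.015,0,0,0],[0,0,-0.05,0,0,0],[0,0,-0.09,0,0,0],[0.025,-0.028,-0.1,0,0,0],[0.055,-0.061,-0.1,0,0,0],[0.085,-0.095,-0.1,0,0,0],[0.115,-0.128,-0.1,0,0,0],[0.145,-0.162,-0.1,0,0,0],[0.17,-0.189,-0.1,0,0,0],[0.18,-0.2,-0.1,0,0,0],[0.18,-0.2,-0.1,0,0,0],[0.18,-0.2,-0.1,0,0,0]]}}

```text
time_s: 19.05
ee_pos: [0.4102, 0.2082, 0.1082]
tool_rot: [3.14, -0.0, 1.493]
wrist_force: [0.0, 0.6, 0.5]
opening: 0.0371
finger_force: 0.0
```

Emit:
{"name": "move_arm", "arguments": {"rows": [[0,0,0.03,0,0,0],[0,0,0.055,0,0,0],[0,0,0.065,0,0,0],[0,0,0.07,0,0,0],[0,0,0.07,0,0,0]], "grip": 0.3}}

```text
time_s: 19.55
ee_pos: [0.4103, 0.2079, 0.0376]
tool_rot: [-3.141, 0.0, 1.491]
wrist_force: [1.0, -0.8, 1.0]
opening: 0.0259
finger_force: 0.0
```

```bash
python3 - <<'E'
from h import *
pic("scene","pics/scene5.png",(240,190,440,310),4)
o=get_obs();print(o["ee_pos"],o["tool_rot"],o["opening"])
E
```

```text
[0.41049348 0.20809273 0.03815833] [ 3.14097494e+00 -2.90942258e-04  1.49154141e+00] 0.02564620293854797
```

View pics/scene5.png

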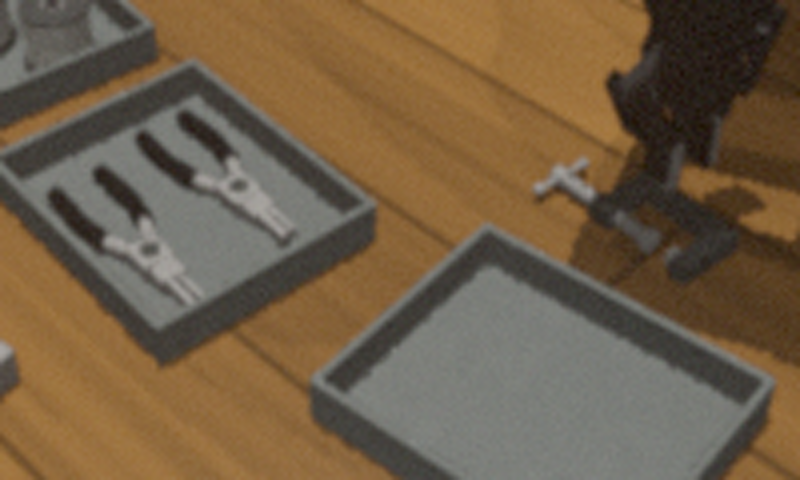

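Both pairs of pliers lie flat side by side at (130,245) and (225,180). The fingers straddle the clamp spine at (660,180). Descending gently.

Emit:
{"name": "move_arm", "arguments": {"rows": [[0,0,0.008,0,0,0],[0,0,0.016,0,0,0],[0,0,0.022,0,0,0],[0,0,0.028,0,0,0],[0,0,0.033,0,0,0],[0,0,0.033,0,0,0]]}}

```text
time_s: 20.2
ee_pos: [0.4095, 0.208, 0.0035]
tool_rot: [-3.141, 0.001, 1.492]
wrist_force: [0.2, 0.0, 0.1]
opening: 0.0257
finger_force: 0.0
```

Emit:
{"name": "move_arm", "arguments": {"rows": [[0,0,0,0,0,0],[0,0,0,0,0,0],[0,0,0,0,0,0],[0,0,0,0,0,0],[0,0,0,0,0,0],[0,0,0,0,0,0]], "grip": 0}}

```text
time_s: 20.8
ee_pos: [0.41, 0.2082, 0.0045]
tool_rot: [3.141, -0.0, 1.492]
wrist_force: [-1.2, 0.6, 1.9]
opening: 0.0104
finger_force: 60.0
```

Emit:
{"name": "move_arm", "arguments": {"rows": [[0,0,-0.02,0,0,0],[0,0,-0.05,0,0,0],[0,0,-0.08,0,0,0.02],[0.004,0.02,-0.095,0,0,0.06],[0.008,0.043,-0.095,0,0,0.105],[0.012,0.065,-0.095,0,0,0.15],[0.016,0.085,-0.095,0,0,0.195],[0.02,0.107,-0.095,0,0,0.24],[0.025,0.13,-0.095,0,0,0.285],[0.029,0.15,-0.095,0,0,0.33],[0.033,0.175,-0.095,0,0,0.375],[0.036,0.192,-0.095,0,0,0.42]]}}

```text
time_s: 22.0
ee_pos: [0.6052, 0.2289, 0.0986]
tool_rot: [3.141, 0.001, 0.167]
wrist_force: [-0.4, 0.3, -1.8]
opening: 0.0101
finger_force: 59.5
```

```bash
python3 - <<'E'
from h import *
o=get_obs();print(o["ee_pos"],o["tool_rot"],o["opening"],o["wrist_force"],o["wrist_torque"],o["joints"])
E
```

```text
[0.60519427 0.22888032 0.09861475] [3.14141422e+00 8.30200477e-04 1.66520643e-01] 0.010099953307372128 [-0.41366376  0.26684738 -1.75544484] [0.04460857 0.03354534 0.03193052] [ 3.22167382e-01  1.21889715e-01  1.65324040e+00 -4.85826447e-05
  1.36731036e+00  1.72645283e+00]
```

Emit:
{"name": "move_arm", "arguments": {"rows": [[0,0,0,0,0,0.021],[0,0,0.03,0,0,0.021],[0,0,0.06,0,0,0.021],[0,0,0.076,0,0,0.021],[0,0,0.083,0,0,0.021],[0,0,0.087,0,0,0.021],[0,0,0.089,0,0,0.021],[0,0,0.09,0,0,0.021],[0,0,0.091,0,0,0.021],[0,0,0.091,0,0,0.021]]}}

```text
time_s: 23.0
ee_pos: [0.6043, 0.2291, 0.0088]
tool_rot: [-3.141, -0.001, 0.107]
wrist_force: [-0.4, -0.3, -2.3]
opening: 0.0102
finger_force: 59.5
```

```bash
python3 - <<'E'
from h import *
pic("scene","pics/scene6.png",(300,190,460,330),4)
o=get_obs();print(o["ee_pos"],o["wrist_force"])
E
```

```text
[0.6043028  0.22899661 0.00873121] [-0.03389481  1.23703645 -1.63748826]
```

View pics/scene6.png

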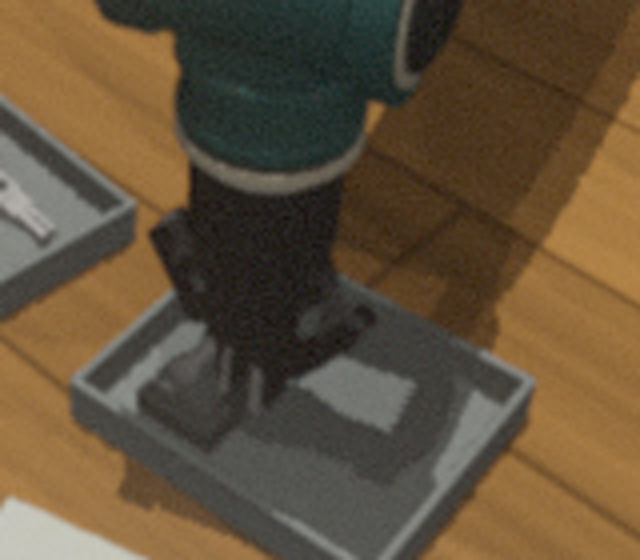

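The clamp is level inside the tray at (195,385), almost on the floor. I'll lower until it touches.

Emit:
{"name": "move_arm", "arguments": {"rows": [[0,0,0.0005,0,0,0],[0,0,0.001,0,0,0],[0,0,0.001,0,0,0]]}}

```text
time_s: 23.35
ee_pos: [0.6043, 0.2291, 0.0085]
tool_rot: [-3.141, -0.001, 0.107]
wrist_force: [-6.0, -2.2, 9.1]
opening: 0.01
finger_force: 60.9
```

Emit:
{"name": "move_arm", "arguments": {"rows": [[0,0,0,0,0,0],[0,0,0,0,0,0],[0,0,0,0,0,0],[0,0,0,0,0,0]], "grip": 0.3}}

```text
time_s: 23.75
ee_pos: [0.6041, 0.229, 0.0072]
tool_rot: [3.142, -0.0, 0.107]
wrist_force: [-0.0, 0.6, 0.2]
opening: 0.0256
finger_force: 0.0
```

Emit:
{"name": "move_arm", "arguments": {"rows": [[0,0,-0.015,0,0,0],[0,0,-0.05,0,0,0],[0,0,-0.09,0,0,0],[-0.02,0.035,-0.11,0,0,-0.047],[-0.04,0.07,-0.11,0,0,-0.094],[-0.06,0.107,-0.11,0,0,-0.14],[-0.08,0.142,-0.11,0,0,-0.188],[-0.1,0.178,-0.11,0,0,-0.235],[-0.12,0.214,-0.11,0,0,-0.282],[-0.14,0.25,-0.11,0,0,-0.33],[-0.16,0.285,-0.11,0,0,-0.376],[-0.18,0.321,-0.11,0,0,-0.42]]}}

```text
time_s: 24.95
ee_pos: [0.4601, -0.1075, 0.1187]
tool_rot: [3.14, 0.0, 1.42]
wrist_force: [0.4, -0.7, 0.4]
opening: 0.0258
finger_force: 0.0
```

```bash
cat >> h.py <<'E'
def go(p,yaw):
    o=get_obs();R=cv2.Rodrigues(np.zeros(3))[0]
    from scipy.spatial.transform import Rotation as Q
    d=Q.from_euler("xyz",o["tool_rot"]).as_matrix().T@(np.array(p)-o["ee_pos"])
    w=-((yaw-o["tool_rot"][2]+np.pi)%(2*np.pi)-np.pi)/np.pi
    print("shift",d.round(4),"wz",round(w,4),"pose",o["ee_pos"].round(4),o["tool_rot"].round(3),"F",o["wrist_force"].round(1))
E
python3 -c "
from h import *
go((.374,-.308,.11),1.466)"
```

```text
shift [-0.2112 -0.055   0.0086] wz -0.0147 pose [ 0.4601 -0.1075  0.1187] [3.14 0.   1.42] F [ 0.4 -0.7  0.4]
```

Emit:
{"name": "move_arm", "arguments": {"rows": [[-0.045,-0.012,0,0,0,-0.0147],[-0.09,-0.024,0,0,0,-0.0147],[-0.135,-0.035,0,0,0,-0.0147],[-0.175,-0.046,0,0,0,-0.0147],[-0.2,-0.052,0,0,0,-0.0147],[-0.211,-0.055,0,0,0,-0.0147],[-0.211,-0.055,0.02,0,0,-0.0147],[-0.211,-0.055,0.05,0,0,-0.0147],[-0.211,-0.055,0.07,0,0,-0.0147],[-0.211,-0.055,0.08,0,0,-0.0147],[-0.211,-0.055,0.08,0,0,-0.0147]]}}

```text
time_s: 26.05
ee_pos: [0.3735, -0.3053, 0.0368]
tool_rot: [-3.14, -0.001, 1.461]
wrist_force: [0.1, -0.2, 0.0]
opening: 0.0257
finger_force: 0.0
```

```bash
python3 - <<'E'
from h import *
pic("scene","pics/scene7.png",(200,110,350,210),4)
go((.374,-.308,.0045),1.466)
E
```

```text
shift [-0.0022  0.0004  0.0334] wz -0.0017 pose [ 0.3739 -0.3057  0.0379] [ 3.142 -0.     1.461] F [-0.1  0.5  0.7]
```

View pics/scene7.png

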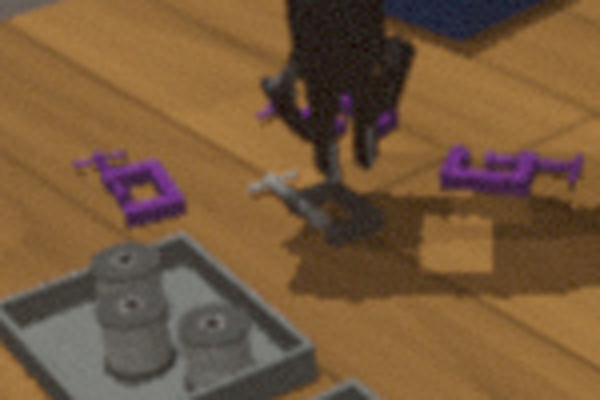

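The fingers are over the spine of the dark clamp at (345,185), and the purple ones are clear. Descend and grip.

Emit:
{"name": "move_arm", "arguments": {"rows": [[-0.002,0,0.008,0,0,0],[-0.002,0,0.016,0,0,0],[-0.002,0,0.022,0,0,0],[-0.002,0,0.028,0,0,0],[-0.002,0,0.033,0,0,0],[-0.002,0,0.033,0,0,0]]}}

```text
time_s: 26.7
ee_pos: [0.373, -0.3077, 0.0035]
tool_rot: [-3.141, -0.001, 1.46]
wrist_force: [-0.7, 0.3, 0.1]
opening: 0.0256
finger_force: 0.0
```

Emit:
{"name": "move_arm", "arguments": {"rows": [[0,0,0,0,0,0],[0,0,0,0,0,0],[0,0,0,0,0,0],[0,0,0,0,0,0],[0,0,0,0,0,0],[0,0,0,0,0,0]], "grip": 0}}

```text
time_s: 27.3
ee_pos: [0.3734, -0.3081, 0.0045]
tool_rot: [3.141, 0.0, 1.46]
wrist_force: [0.2, 0.5, 3.3]
opening: 0.0104
finger_force: 60.0
```

Emit:
{"name": "move_arm", "arguments": {"rows": [[0,0,-0.02,0,0,0],[0,0,-0.05,0,0,0],[0,0,-0.08,0,0,0],[0.02,0.01,-0.1,0,0,0],[0.05,0.025,-0.11,0,0,0],[0.09,0.04,-0.11,0,0,0],[0.13,0.055,-0.11,0,0,0],[0.17,0.07,-0.11,0,0,0],[0.21,0.085,-0.11,0,0,0],[0.25,0.1,-0.11,0,0,0],[0.28,0.11,-0.11,0,0,0],[0.3,0.115,-0.11,0,0,0]]}}

```text
time_s: 28.5
ee_pos: [0.5213, -0.0204, 0.114]
tool_rot: [-3.141, -0.0, 1.462]
wrist_force: [0.2, -1.1, -2.4]
opening: 0.0102
finger_force: 59.5
```

```bash
python3 - <<'E'
from h import *
go((.5967,.3049,.11),.107)
# clamp 1 check
c=[x for x in comps("top",(165,100,250,180))]
pic("top","pics/top8.png",(155,90,255,180),5)
E
```

```text
shift [0.3316 0.0395 0.004 ] wz 0.4312 pose [ 0.5213 -0.0204  0.114 ] [-3.141 -0.     1.462] F [ 0.2 -1.1 -2.4]
```

View pics/top8.png

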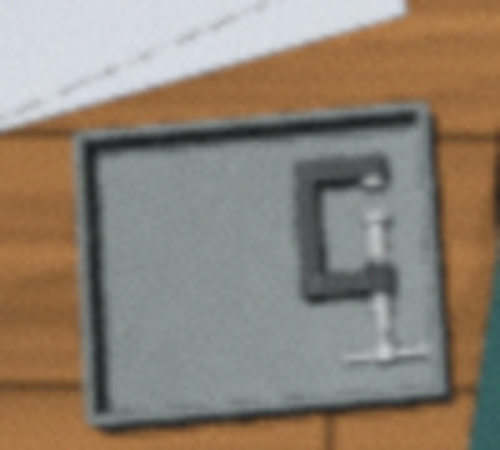

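Clamp one lies flat in the right-hand part of its tray, with its spine at px (312,230), and about 100 mm to its left is free. Bringing in the second.

Emit:
{"name": "move_arm", "arguments": {"rows": [[0.025,0.003,0,0,0,0.035],[0.06,0.007,0,0,0,0.075],[0.095,0.011,0,0,0,0.115],[0.13,0.015,0,0,0,0.155],[0.165,0.019,0,0,0,0.195],[0.2,0.024,0,0,0,0.235],[0.235,0.028,0,0,0,0.275],[0.265,0.032,0,0,0,0.315],[0.29,0.036,0,0,0,0.355],[0.315,0.038,0,0,0,0.395],[0.331,0.039,0,0,0,0.431],[0.331,0.039,0,0,0,0.431]]}}

```text
time_s: 29.8
ee_pos: [0.5961, 0.303, 0.1137]
tool_rot: [3.141, 0.001, 0.104]
wrist_force: [0.2, -0.8, -1.3]
opening: 0.0101
finger_force: 59.5
```

```bash
python3 - <<'E'
from h import *
go((.5967,.3049,.0085),.107)
E
```

```text
shift [ 0.0009 -0.0018  0.1052] wz -0.0009 pose [0.5961 0.303  0.1137] [3.141e+00 1.000e-03 1.040e-01] F [ 0.2 -0.8 -1.3]
```

Emit:
{"name": "move_arm", "arguments": {"rows": [[0,-0.001,0.03,0,0,0],[0,-0.001,0.06,0,0,0],[0,-0.001,0.085,0,0,0],[0,-0.001,0.096,0,0,0],[0,-0.001,0.101,0,0,0],[0,-0.001,0.103,0,0,0],[0,-0.001,0.105,0,0,0],[0,-0.001,0.1055,0,0,0],[0,-0.001,0.1055,0,0,0]]}}

```text
time_s: 30.7
ee_pos: [0.5963, 0.3032, 0.0095]
tool_rot: [-3.141, -0.001, 0.106]
wrist_force: [-0.5, -0.5, -1.9]
opening: 0.0103
finger_force: 59.4
```

Emit:
{"name": "move_arm", "arguments": {"rows": [[0,0,0.0005,0,0,0],[0,0,0.001,0,0,0],[0,0,0.0015,0,0,0],[0,0,0.0015,0,0,0]]}}

```text
time_s: 31.1
ee_pos: [0.5962, 0.3033, 0.0085]
tool_rot: [-3.141, -0.001, 0.106]
wrist_force: [-5.1, -2.3, 8.3]
opening: 0.0102
finger_force: 60.9
```

Contact. I'll release and pull back.

Emit:
{"name": "move_arm", "arguments": {"rows": [[0,0,0,0,0,0],[0,0,0,0,0,0],[0,0,0,0,0,0],[0,0,0,0,0,0]], "grip": 0.28}}

```text
time_s: 31.5
ee_pos: [0.596, 0.3031, 0.0072]
tool_rot: [3.142, 0.0, 0.106]
wrist_force: [-0.1, -0.0, -0.8]
opening: 0.0241
finger_force: 0.0
```

Emit:
{"name": "move_arm", "arguments": {"rows": [[0,0,-0.015,0,0,0],[0,0,-0.05,0,0,0],[0,0,-0.09,0,0,0],[0,0,-0.13,0,0,0],[-0.03,-0.03,-0.16,0,0,0],[-0.07,-0.06,-0.18,0,0,0],[-0.11,-0.1,-0.2,0,0,0],[-0.15,-0.13,-0.2,0,0,0],[-0.19,-0.17,-0.2,0,0,0],[-0.22,-0.2,-0.2,0,0,0],[-0.22,-0.2,-0.2,0,0,0]]}}

```text
time_s: 32.6
ee_pos: [0.3527, 0.4808, 0.2089]
tool_rot: [-3.14, -0.0, 0.109]
wrist_force: [0.6, -0.3, -0.1]
opening: 0.024
finger_force: 0.0
```

```bash
python3 - <<'E'
from h import *
pic("top","pics/top9.png",(155,90,455,240),2.6)
pic("scene","pics/scene9.png",(190,140,480,340),2.7)
E
```

```text
(no output)
```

View pics/top9.png

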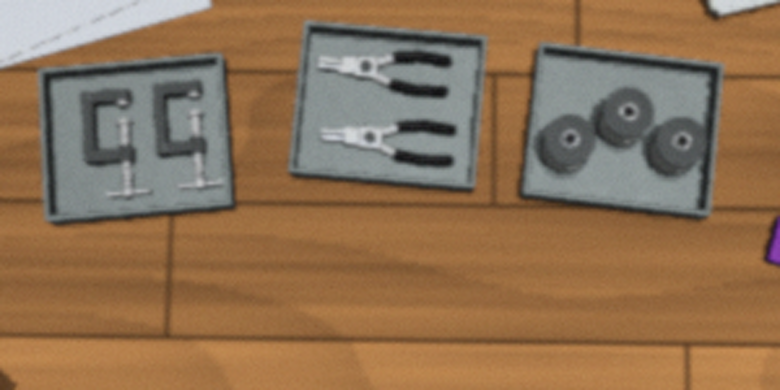

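View pics/scene9.png

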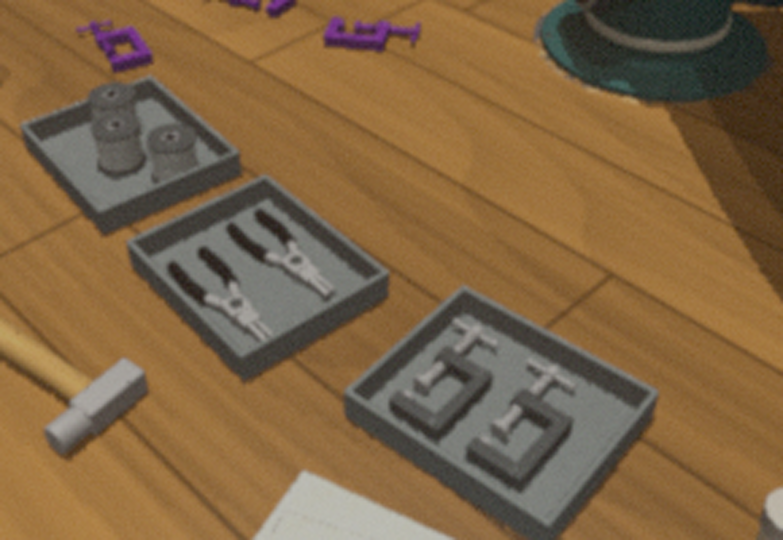

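Both views show the job finished: three reels upright, two pairs of pliers flat and two clamps flat, each in its own tray. The stored reel (570,139) and stored pliers (365,66) have not moved.

```bash
python3 -c "
from bench import *
print(sign_off())"
```

```text
the job is handed in; nothing more can be done
None
```

All five pieces are put away with their own kind and the job is handed in: the reels stand upright, the pliers and both clamps lie flat, and the stored reel and pliers are where they were.

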